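Nest the kit's pouring pans with fanned handles

TASK

Tidy the three round steel pans on the desk: leave the large one where it stands, set the medium one flat in it and the small one flat in the medium one. Fan the handles so that none lies over another: the medium handle about 60 degrees round from the large one, and the small handle about 60 degrees further round the same way (either way round will do).

Things in the scene. Friction and masses are not known exactly. Their poses are not given: they have to be found in the camera images.
- large_pan (a point): The large round pan, bare steel, the widest and lowest; stays on the desk. Diameter 120 mm at the rim, 110 at the foot, 36 high, wall 3, bottom 4 mm thick, 450 g. Its straight level handle (16 mm wide, 12 high) runs along the pan's +x axis to 145 mm from the pan's axis, its middle 28 mm above the foot. This point: on the pan's axis, half-way up (18 mm above the foot); z up.
- medium_pan (a point): The medium round pan, bare steel. Diameter 90 mm at the rim, 80 at the foot, 50 high, wall 3, bottom 4 mm thick, 150 g. Its handle runs along the pan's +x axis to 130 mm from the pan's axis. This point: on the pan's axis, half-way up (25 mm above the foot); z up. Seated in the large pan its foot is 4 mm above the large pan's foot and its handle clears the large rim by 5 mm.
- medium_handle (a point): Grip point of the medium pan's handle, mid-section: 100 mm from the pan's axis along +x, 43 mm above the pan's foot. The handle is a straight level steel bar along x, 16 mm wide (y), 12 mm high (z); pinch it across its width from above. Axes as the pan's.
- small_pan (a point): The small round pan, bare steel, the narrowest and tallest. Diameter 64 mm at the rim, 54 at the foot, 64 high, wall 3, bottom 4 mm thick, 110 g. Its handle runs along the pan's +x axis to 130 mm from the pan's axis. This point: on the pan's axis, half-way up (32 mm above the foot); z up. Seated in the medium pan its foot is 4 mm above the medium pan's foot, its handle 5 mm clear of the medium rim.
- small_handle (a point): Grip point of the small pan's handle, mid-section: 100 mm from the pan's axis along +x, 57 mm above the pan's foot. The handle is a straight level steel bar along x, 16 mm wide (y), 12 mm high (z); pinch it across its width from above. Axes as the pan's.
Mind the look-alikes: they are no part of the job. Leave any green or pink look-alike of the part that bears large_pan alone.

How it is judged:
By the outcome, as a careful person would: the job done as asked, in the order asked, and still so for the second after the job is handed in, with the robot touching nothing.
It also fails if it takes over 56 s, if anything falls off the work surface, if the arm or the gripper's body presses on something with over 40 N, if the wrist force passes 120 N, or if a joint passes its speed limit or range.

ROBOT

A 7-joint arm with a two-finger parallel gripper is mounted at the origin on the work surface. World frame = base frame: x ahead of the robot, y to its left, z up, the work surface at z = 0. Lengths are in m, angles in rad, forces in N, time in s.
With the tool pointing down it reaches from about 0.425 to 0.925 m from the base axis. Payload 6.8 kg.
Tool frame: the origin (TCP) lies midway between the tips of the shut fingers; the grasp point (between the pads) lies 19 mm behind it (grip_point_offset is the z of the grasp point in the tool frame, in m); z points along the fingers, y is the line along which they close (so a half turn about z gives the same grasp; the last joint's range is limited). The gripper opens to 85 mm and grips with 20 to 120 N. Pads are 22 mm wide; open, the fingers measure 114 mm over their backs; the gripper's body (76 mm by 85 mm) begins 54 mm behind the grasp point. The pads swing forward as they close: fully open they stand 13 mm farther back than shut.
Start: joints at [1.007, 0.477, 0.022, 1.555, -0.011, 1.109, -0.083], TCP at [0.297, -0.606, 0.231] pointing down, gripper open.
Joint ranges: [-2.96, 2.96], [-0.34, 2.1], [-1.41, 1.46], [0.24, 2.44], [-1.37, 4.51], [0.17, 1.92], [-2.96, 2.96]. Speed limits (rad/s): [2.39, 2.39, 3.14, 3.14, 3.14, 3.14, 3.14].

INTERFACE

Orientations are given as a rotation vector (axis times angle).
In Python, from bench import get_obs, grab_frame, calibration, hand_in, grip_point_offset gives the robot as it stands.
- The arm moves only by the shell command python3 -m pendant 'ROWS' [OPENING] [FORCE]. ROWS is a JSON object of lists of equal length, an entry for each row: "translation": the shift along the world's x, y, z in units of 25 mm (1.0 is 25 mm), a list of three; "delta_rot": the turn, a rotation vector about the world's x, y, z in units of 5 degrees (1.0 is 5 degrees), a list of three. In form: {"translation": [[dx, dy, dz], ...], "delta_rot": [[rx, ry, rz], ...]}. A call has 1 to 12 rows; each row is the pose to reach, as a shift and turn from the pose commanded when the call began; what a row does not reach only later rows make up. A row lasts 1/8 s, in which the tool goes at most 62.5 mm and 10.7 degrees, less where a joint would pass 70% of its speed; a pose out of reach is approached as far as the arm can. A call with a gripper value outside its range is refused whole. OPENING is the opening, from 0 (shut) to 1 (fully open), set as the call begins (- or left out, the last holds). The fingers move at their own pace and stop on an object; FORCE is the grip in N (left out, the last holds). Time passes only in rows, so rows that repeat a pose let the fingers close. It gives the time, the measured TCP pose, the force, the opening and the grip force at its end, in the units of the state.
- get_obs(): the state, without advancing time (a new reading comes with each control period).
- grab_frame(name): name is "scene" or "top"; returns (picture, depth): 420x560x3 uint8, red, green, blue; 420x560 float32, m along the optical axis (not along the pixel's ray), 0 where there is no reading.
- calibration(name): a dict with "K" (3x3 intrinsics, pixels), "rvec" (rotation vector, rad) and "tvec" (3), from world to camera coordinates, as OpenCV has them. Camera axes: x right, y down, z forward; pixel columns grow to the right and rows downward; lengths in m; the calibration is good to about 2 mm. A picture is of the moment at which its call begins. calibration takes no time and is no camera call.
- hand_in(): hands the job in; it is judged then, once.
The state is a dict: "clock": time; "joints": joint angles; "qvel": joint speeds; "tau": joint torques, N m; "tcp_pos": TCP position; "orientation": TCP orientation; "contact_force": force on the tool from outside, world axes, zero at the start; "moment": the same for the moment, N m; "grip_width": finger opening in m; "gripper_force": force on a finger pad.
Only numpy, scipy, OpenCV 4.12 (cv2) and the standard library are available. Lean on these libraries where they do the work, as an engineer would, in place of code of your own. Each camera call takes 0.05 s, during which the arm holds its last target. There are 200 camera calls.

## Working session

There is one attempt and no reset: what is moved stays moved. The work goes in short steps, Python scripts to look and compute and a shell command to move; the robot and the scene stay as the last step left them, time stands still between calls to the robot, and variables do not carry over. Pictures are saved under pics/ and viewed, at most 10 in all, crops included, and the job is handed in when it is done.

```bash
mkdir -p pics
python3 - <<'E'
from bench import *
import cv2,numpy as np
for n in("scene","top"):
    p,d=grab_frame(n); cv2.imwrite(f"pics/{n}0.png",p[:,:,::-1]); np.save(f"{n}0.npy",d); np.save(f"{n}0p.npy",p)
    c=calibration(n); R=cv2.Rodrigues(np.array(c["rvec"]))[0]; print(n,np.round(c["K"],1).tolist(),"campos",np.round(-R.T@np.array(c["tvec"]),3), (d==0).mean())
print(get_obs(),grip_point_offset)
E
```

```text
scene [[490.8, 0.0, 276.8], [0.0, 490.8, 211.3], [0.0, 0.0, 1.0]] campos [ 1.239 -0.169  1.099] 0.004107142857142857
top [[419.7, 0.0, 280.3], [0.0, 419.7, 213.9], [0.0, 0.0, 1.0]] campos [0.299 0.052 1.229] 0.004060374149659864
{'clock': 0.1, 'joints': array([ 1.00690139,  0.47773   ,  0.02232296,  1.55631112, -0.01152354,
        1.10929632, -0.0831101 ]), 'qvel': array([ 6.23284206e-04, -7.28527248e-04,  1.25926827e-03, -3.28868038e-03,
        8.30032931e-04,  3.08566601e-05, -1.91118831e-03]), 'tau': array([ 5.28838325e-03, -5.97760856e+01,  1.61428783e+00, -2.81954080e+01,
        1.28572300e-02,  5.07191449e-03, -2.71413518e-05]), 'tcp_pos': array([ 0.29690189, -0.6056245 ,  0.23043162]), 'orientation': array([-3.05884264e+00, -7.09455104e-01,  7.06519690e-04]), 'contact_force': array([ 0.48104605, -0.3314618 ,  0.27621386]), 'moment': array([-0.00289434, -0.01552589, -0.02858426]), 'gripper_force': 0.0, 'grip_width': 0.08550563174121571} -0.0187
```

View pics/top0.png

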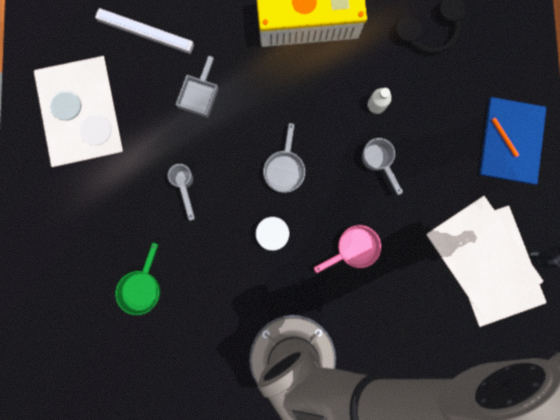

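View pics/scene0.png

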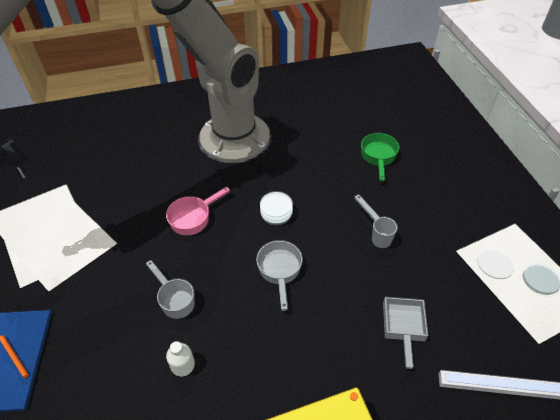

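The top view shows the large pan at (285,172) with its handle to (290,125), the medium at (378,154) with its handle to (400,192), and the small at (180,176) with its handle to (191,219). The pink pan, green pan, square pan and white lid are distractors. Next I measure the three pans.

```bash
cat > h.py <<'E'
import cv2,numpy as np
from bench import *
from scipy.optimize import least_squares
def cloud(n,p,d):
    c=calibration(n);K=np.array(c["K"]);R=cv2.Rodrigues(np.array(c["rvec"]))[0];t=np.array(c["tvec"]).ravel()
    v,u=np.mgrid[:d.shape[0],:d.shape[1]]
    X=np.stack([(u-K[0,2])/K[0,0]*d,(v-K[1,2])/K[1,1]*d,d],-1)
    return (X-t)@R
def ray(n,u,v,z):
    c=calibration(n);K=np.array(c["K"]);R=cv2.Rodrigues(np.array(c["rvec"]))[0];t=np.array(c["tvec"]).ravel()
    o=-R.T@t; r=R.T@np.array([(u-K[0,2])/K[0,0],(v-K[1,2])/K[1,1],1]); return o+r*(z-o[2])/r[2]
PAN={"L":(.036,.060,.028,.145),"M":(.050,.045,.043,.130),"S":(.064,.032,.057,.130)}
def measure(n,p,d,pan,guess,base=0.0,view=True):
    zr,r,zh,L=PAN[pan];zr+=base;zh+=base
    W=cloud(n,p,d); g=np.array(guess)
    sat=p.max(-1).astype(int)-p.min(-1)<40
    m=(d>0)&sat&(np.hypot(*(W[...,:2]-g).transpose(2,0,1))<L+.04)
    q=W[m&(abs(W[...,2]-zr)<.006)][:,:2]
    q=q[np.hypot(*(q-g).T)<r+.02]
    f=lambda c:np.hypot(*(q-c).T)-r+.0015
    c=least_squares(f,g,loss="soft_l1",f_scale=.002).x
    h=W[m&(abs(W[...,2]-zh-.006)<.007)]; dd=h[:,:2]-c; rr=np.hypot(*dd.T)
    k=(rr>r+.012)&(rr<L+.01); h=h[k];dd=dd[k]
    a=np.arctan2(*dd.mean(0)[::-1])
    al=dd@[np.cos(a),np.sin(a)]
    print(n,pan,"c",c.round(4),"n",len(q),"res",np.abs(f(c)).mean().round(4),"ang",np.degrees(a).round(1),"nh",len(h),"tip",al.max().round(3),"zh",np.median(h[:,2]).round(4))
    return c,a
E
python3 - <<'E'
from h import *
G={}
for n in("top","scene"):
    p,d=np.load(n+"0p.npy"),np.load(n+"0.npy")
    for k,(u,v) in dict(L=(285,172),M=(378,154),S=(180,176)).items():
        if n=="top":G[k]=ray("top",u,v,PAN[k][0])[:2]
        measure(n,p,d,k,G[k])
W=cloud("top",np.load("top0p.npy"),np.load("top0.npy"))
for u,v in((272,233),(345,245),(140,290),(285,172),(320,200),(380,100),(197,95)):print(u,v,W[v,u].round(3))
E
```

```text
top L c [0.5384 0.01  ] n 196 res 0.0024 ang -10.1 nh 131 tip 0.144 zh 0.0348
top M c [ 0.5797 -0.2648] n 188 res 0.0036 ang -150.6 nh 161 tip 0.127 zh 0.0497
top S c [0.5242 0.3044] n 141 res 0.0055 ang -164.7 nh 174 tip 0.125 zh 0.0629
scene L c [0.5388 0.011 ] n 247 res 0.0024 ang -7.3 nh 235 tip 0.143 zh 0.0331
scene M c [ 0.5805 -0.2639] n 235 res 0.0034 ang -154.6 nh 152 tip 0.128 zh 0.0479
scene S c [0.5259 0.3051] n 154 res 0.0047 ang -164.8 nh 146 tip 0.127 zh 0.0615
272 233 [0.359 0.049 0.047]
345 245 [ 0.32  -0.163  0.003]
140 290 [0.206 0.432 0.   ]
285 172 [0.541 0.006 0.002]
320 200 [ 0.455 -0.095  0.001]
380 100 [ 0.73  -0.268  0.073]
197 95 [0.781 0.264 0.004]
```

```bash
python3 -m pendant '{"translation":[[1.5,2.3,-0.5],[3,4.6,-1],[4.6,7,-2],[6.2,9.4,-3],[7.2,11,-3.7],[7.78,11.8,-4],[7.78,11.8,-4],[7.78,11.8,-4]],"delta_rot":[[0,0,0.28],[0,0,0.28],[0,0,0.28],[0,0,0.28],[0,0,0.28],[0,0,0.28],[0,0,0.28],[0,0,0.28]]}' 1 90
python3 - <<'E'
from h import *
for n in("top","scene"):
    p,d=grab_frame(n); cv2.imwrite(f"pics/{n}1.png",p[:,:,::-1])
    measure(n,p,d,"M",(.58,-.264)); measure(n,p,d,"L",(.5386,.0105))
o=get_obs();print(o["tcp_pos"],o["orientation"],o["joints"])
E
```

```text
clock: 1.1
tcp_pos: [0.4912, -0.3115, 0.1311]
orientation: [3.051, 0.747, -0.001]
contact_force: [-1.4, -0.8, 0.6]
grip_width: 0.0852
gripper_force: 0.0
top M c [ 0.58   -0.2648] n 179 res 0.0036 ang -145.6 nh 100 tip 0.126 zh 0.0497
top L c [0.5388 0.0098] n 209 res 0.0031 ang -10.0 nh 131 tip 0.145 zh 0.035
scene M c [ 0.5806 -0.2638] n 239 res 0.0032 ang -154.5 nh 152 tip 0.13 zh 0.0482
scene L c [0.539 0.011] n 261 res 0.0028 ang -8.1 nh 236 tip 0.144 zh 0.0334
[ 0.49075648 -0.31282807  0.1315513 ] [ 3.05153920e+00  7.43038328e-01 -5.69385151e-04] [ 0.5261881   0.44051834 -0.08510221  1.86891827  0.05020457  0.83389346
 -0.67766558]
```

View pics/scene1.png

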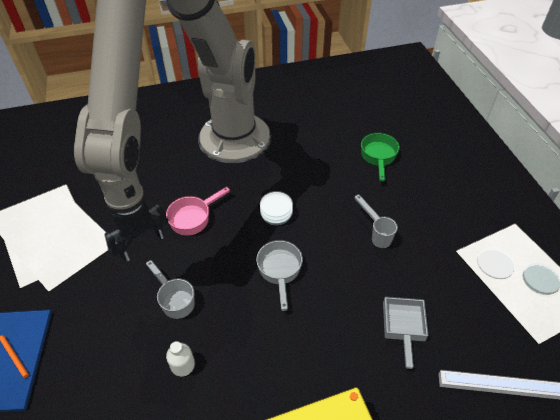

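The open gripper at about (135,235) hovers above and behind the medium handle (157,270), and the path down is clear.

```bash
python3 -m pendant '{"translation":[[0,0.08,-1.5],[0,0.08,-3],[0,0.08,-4],[0,0.08,-4.3],[0,0.08,-4.3]],"delta_rot":[[0,0,0],[0,0,0],[0,0,0],[0,0,0],[0,0,0]]}' 1 90
python3 -m pendant '{"translation":[[0,0,0],[0,0,0],[0,0,0],[0,0,0],[0,0,0],[0,0,0],[0,0,0],[0,0,0]],"delta_rot":[[0,0,0],[0,0,0],[0,0,0],[0,0,0],[0,0,0],[0,0,0],[0,0,0],[0,0,0]]}' 0 90
python3 -m pendant '{"translation":[[0,0,0.3],[0,0,0.7],[0,0,1.2],[0,0,1.8],[0,0,2.4],[0,0,3],[0,0,3],[0,0,3]],"delta_rot":[[0,0,0],[0,0,0],[0,0,0],[0,0,0],[0,0,0],[0,0,0],[0,0,0],[0,0,0]]}' 0 90
python3 - <<'E'
from h import *
for n in("top","scene"):
    p,d=grab_frame(n); cv2.imwrite(f"pics/{n}2.png",p[:,:,::-1])
    measure(n,p,d,"M",(.58,-.264),.075)
o=get_obs();print(o["tcp_pos"],o["orientation"],o["moment"])
E
```

```text
clock: 1.82
tcp_pos: [0.4913, -0.3101, 0.0241]
orientation: [3.052, 0.745, -0.0]
contact_force: [0.3, -0.5, -0.1]
grip_width: 0.0853
gripper_force: 0.0
clock: 2.82
tcp_pos: [0.4917, -0.3093, 0.0239]
orientation: [3.051, 0.747, 0.0]
contact_force: [-1.0, -1.6, 4.0]
grip_width: 0.0146
gripper_force: 87.7
clock: 3.82
tcp_pos: [0.4914, -0.3089, 0.0986]
orientation: [-3.051, -0.747, 0.001]
contact_force: [-0.7, -0.2, -1.9]
grip_width: 0.0144
gripper_force: 87.8
top M c [ 0.5791 -0.2644] n 190 res 0.0036 ang -153.7 nh 88 tip 0.127 zh 0.1232
scene M c [ 0.5799 -0.2634] n 220 res 0.0033 ang -152.9 nh 167 tip 0.125 zh 0.1222
[ 0.49113041 -0.30882697  0.09812825] [-3.05059130e+00 -7.46998090e-01  1.57846033e-03] [-0.11204829  0.09936462  0.04699462]
```

View pics/scene2.png

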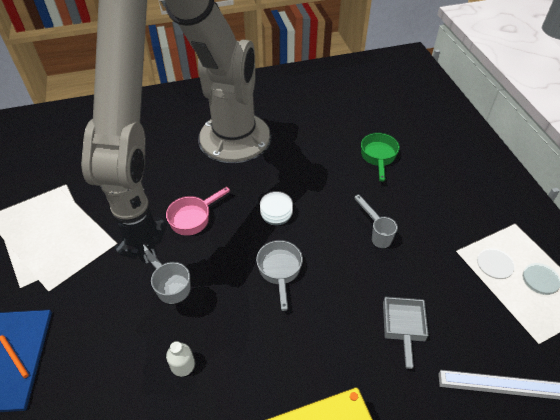

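The medium pan, at (171,282), is held level and its pose agrees with the grasp. I'll swing it over the large pan.

```bash
python3 -m pendant '{"translation":[[0.15,0.4,0],[0.45,1.2,0],[0.8,2.2,0],[1.15,3.2,0],[1.5,4.2,0],[1.9,5.2,0],[2.25,6.2,0],[2.6,7.2,0],[2.95,8.1,0],[3.2,8.75,0],[3.32,9.08,0],[3.32,9.08,0]],"delta_rot":[[0,0,0.8],[0,0,2.2],[0,0,4],[0,0,5.9],[0,0,7.8],[0,0,9.7],[0,0,11.6],[0,0,13.4],[0,0,15],[0,0,16.3],[0,0,16.8],[0,0,16.8]]}' 0 90
python3 -m pendant '{"translation":[[0,0,0],[0,0,0],[0,0,0]],"delta_rot":[[0,0,0],[0,0,0],[0,0,0]]}' 0 90
python3 - <<'E'
from h import *
for n in("top","scene"):
    p,d=grab_frame(n); cv2.imwrite(f"pics/{n}3.png",p[:,:,::-1])
    measure(n,p,d,"M",(.539,.0105),.075); measure(n,p,d,"L",(.5388,.0105))
o=get_obs();print(o["tcp_pos"],o["orientation"],o["joints"])
E
```

```text
clock: 5.42
tcp_pos: [0.5745, -0.0818, 0.0984]
orientation: [-1.768, -2.596, -0.0]
contact_force: [0.1, -0.0, -1.3]
grip_width: 0.0145
gripper_force: 87.7
clock: 5.8
tcp_pos: [0.5745, -0.0827, 0.0988]
orientation: [1.769, 2.596, -0.0]
contact_force: [1.1, -0.1, -1.8]
grip_width: 0.0144
gripper_force: 87.7
top M c [0.5405 0.0075] n 178 res 0.0029 ang -69.9 nh 72 tip 0.094 zh 0.1235
top L c [0.5395 0.0098] n 124 res 0.003 ang -10.0 nh 131 tip 0.143 zh 0.0344
scene M c [0.5407 0.0085] n 199 res 0.0028 ang -67.9 nh 102 tip 0.128 zh 0.1229
scene L c [0.5392 0.0107] n 165 res 0.0036 ang -8.4 nh 228 tip 0.143 zh 0.0328
[ 0.57457899 -0.08235798  0.09884845] [ 1.76843144e+00  2.59643668e+00 -6.37337146e-05] [ 0.39583162  0.52485454 -0.46997585  1.87213574  0.31626792  0.8182286
  0.13658698]
```

View pics/top3.png

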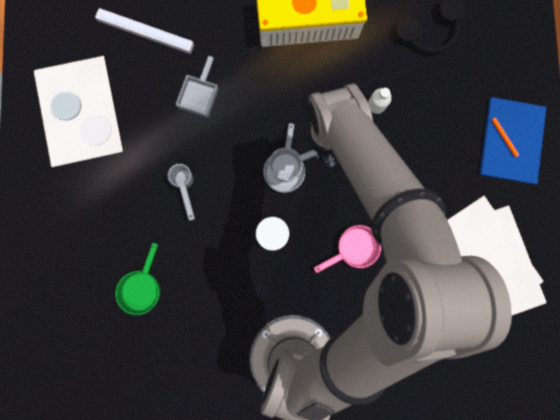

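The medium pan at (286,163) is over the large one, with its handle at 60° to the large handle. I'll lower it with a 2–3 mm correction and release.

```bash
python3 -m pendant '{"translation":[[-0.06,0.09,-0.4],[-0.06,0.09,-1],[-0.06,0.09,-1.6],[-0.06,0.09,-2.1],[-0.06,0.09,-2.5],[-0.06,0.09,-2.7],[-0.06,0.09,-2.8],[-0.06,0.09,-2.8],[-0.06,0.09,-2.8]],"delta_rot":[[0,0,0],[0,0,0],[0,0,0],[0,0,0],[0,0,0],[0,0,0],[0,0,0],[0,0,0],[0,0,0]]}' 0 90
python3 -m pendant '{"translation":[[0,0,0],[0,0,0],[0,0,0],[0,0,0],[0,0,0]],"delta_rot":[[0,0,0],[0,0,0],[0,0,0],[0,0,0],[0,0,0]]}' 0.65 90
```

```text
clock: 7.02
tcp_pos: [0.5734, -0.0798, 0.0292]
orientation: [1.767, 2.596, 0.001]
contact_force: [0.6, -0.7, -1.6]
grip_width: 0.0145
gripper_force: 87.9
clock: 7.65
tcp_pos: [0.5732, -0.0798, 0.0288]
orientation: [1.768, 2.597, 0.0]
contact_force: [0.9, 0.2, 0.4]
grip_width: 0.0552
gripper_force: 0.0
```

```bash
python3 -m pendant '{"translation":[[0,0,1],[0,0,2.5],[0,0,4],[-0.4,1,5],[-1.2,3,5],[-2,5,5],[-2.8,7,5],[-3.6,9,5],[-4.4,11,5],[-5.2,13,5],[-5.79,14.34,5],[-5.79,14.34,5]],"delta_rot":[[0,0,0],[0,0,0],[0,0,-0.6],[0,0,-2],[0,0,-4],[0,0,-6],[0,0,-8],[0,0,-10],[0,0,-12],[0,0,-14],[0,0,-16],[0,0,-18]]}' 1 90
python3 -m pendant '{"translation":[[0,0,0],[0,0,0],[0,0,0],[0,0,0]],"delta_rot":[[0,0,-1.3],[0,0,-1.3],[0,0,-1.3],[0,0,-1.3]]}' 1 90
python3 - <<'E'
from h import *
for n in("top","scene"):
    p,d=grab_frame(n); cv2.imwrite(f"pics/{n}4.png",p[:,:,::-1])
    measure(n,p,d,"M",(.539,.0105),.004); measure(n,p,d,"L",(.5388,.0105)); measure(n,p,d,"S",(.525,.3048))
o=get_obs();r=o["orientation"];print(o["tcp_pos"],r,2*np.degrees(np.arctan2(r[1],r[0]))-90,o["joints"])
E
```

```text
clock: 9.15
tcp_pos: [0.4264, 0.2824, 0.1541]
orientation: [-3.084, -0.587, -0.0]
contact_force: [0.6, 0.1, 0.0]
grip_width: 0.0856
gripper_force: 0.0
clock: 9.65
tcp_pos: [0.4285, 0.2785, 0.1538]
orientation: [-3.114, -0.412, -0.0]
contact_force: [0.2, -0.2, 0.2]
grip_width: 0.0853
gripper_force: 0.0
top M c [0.5397 0.0096] n 164 res 0.0035 ang -69.2 nh 142 tip 0.129 zh 0.0533
top L c [0.5376 0.0099] n 256 res 0.0063 ang -9.9 nh 135 tip 0.145 zh 0.0348
top S c [0.5268 0.3053] n 73 res 0.0019 ang -154.9 nh 1 tip 0.045 zh 0.0639
scene M c [0.54   0.0108] n 211 res 0.0033 ang -68.9 nh 168 tip 0.129 zh 0.0518
scene L c [0.5404 0.01  ] n 376 res 0.0092 ang -8.6 nh 233 tip 0.142 zh 0.0329
scene S c [0.5261 0.3049] n 159 res 0.0044 ang -164.6 nh 158 tip 0.128 zh 0.0617
[0.42845691 0.27850093 0.15377787] [-3.11455686e+00 -4.11037113e-01  9.19715501e-05] -434.96391117121425 [-0.44075288  0.32271816 -0.30727281  2.00208842  0.12966604  0.83516687
 -2.12872521]
```

View pics/scene4.png

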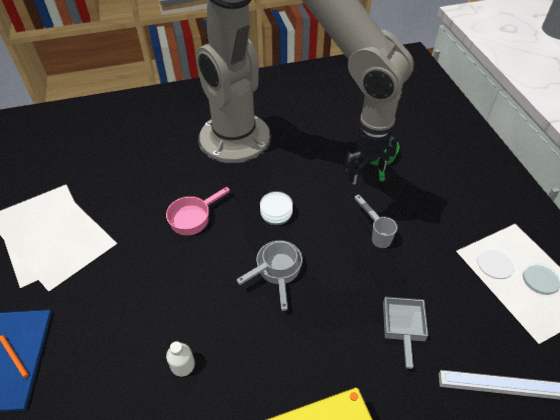

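The medium pan is nested flat in the large one at (280,260), and the gripper is above the small handle (370,207). I'll descend, grip and lift.

```bash
python3 -m pendant '{"translation":[[0,0,-1.5],[0,0,-3],[0,0,-4.2],[0,0,-4.61],[0,0,-4.61]],"delta_rot":[[0,0,0],[0,0,0],[0,0,0],[0,0,0],[0,0,0]]}' 1 90
python3 -m pendant '{"translation":[[0,0,0],[0,0,0],[0,0,0],[0,0,0],[0,0,0],[0,0,0],[0,0,0],[0,0,0]],"delta_rot":[[0,0,0],[0,0,0],[0,0,0],[0,0,0],[0,0,0],[0,0,0],[0,0,0],[0,0,0]]}' 0 90
python3 -m pendant '{"translation":[[0,0,0.3],[0,0,0.7],[0,0,1.3],[0,0,2],[0,0,2.7],[0,0,3.4],[0,0,4],[0,0,4],[0,0,4]],"delta_rot":[[0,0,0],[0,0,0],[0,0,0],[0,0,0],[0,0,0],[0,0,0],[0,0,0],[0,0,0],[0,0,0]]}' 0 90
python3 - <<'E'
from h import *
for n in("top","scene"):
    p,d=grab_frame(n); cv2.imwrite(f"pics/{n}5.png",p[:,:,::-1])
    measure(n,p,d,"S",(.526,.305),.1)
o=get_obs();r=o["orientation"];print(o["tcp_pos"],2*np.degrees(np.arctan2(r[1],r[0]))-90)
E
```

```text
clock: 10.38
tcp_pos: [0.4283, 0.2786, 0.0385]
orientation: [3.114, 0.411, -0.001]
contact_force: [-0.7, 0.3, 0.4]
grip_width: 0.0852
gripper_force: 0.0
clock: 11.38
tcp_pos: [0.4283, 0.2788, 0.0386]
orientation: [-3.115, -0.411, -0.0]
contact_force: [-1.5, 0.4, 3.6]
grip_width: 0.0138
gripper_force: 87.7
clock: 12.5
tcp_pos: [0.4281, 0.2784, 0.1382]
orientation: [3.114, 0.41, -0.001]
contact_force: [0.5, 1.0, -0.9]
grip_width: 0.0144
gripper_force: 87.7h.py:24: RuntimeWarning: Mean of empty slice.
  a=np.arctan2(*dd.mean(0)[::-1])
  ret = um.true_divide(
Traceback (most recent call last):
  File "h.py", line 26, in measure
    print(n,pan,"c",c.round(4),"n",len(q),"res",np.abs(f(c)).mean().round(4),"ang",np.degrees(a).round(1),"nh",len(h),"tip",al.max().round(3),"zh",np.median(h[:,2]).round(4))
                                                                                                                            ~~~~~~^^
ValueError: zero-size array to reduction operation maximum which has no identity
```

```bash
python3 -m pendant '{"translation":[[0.07,-0.5,0],[0.23,-1.6,0],[0.43,-3,0],[0.64,-4.4,0],[0.86,-5.9,0],[1.08,-7.4,0],[1.3,-8.9,0],[1.5,-10.4,0],[1.7,-11.8,0],[1.88,-13,0],[1.96,-13.5,0],[2,-13.78,0]],"delta_rot":[[0,0,0.2],[0,0,0.7],[0,0,1.4],[0,0,2.2],[0,0,3],[0,0,3.8],[0,0,4.6],[0,0,5.4],[0,0,6.1],[0,0,6.7],[0,0,7],[0,0,7.2]]}' 0 90
python3 -m pendant '{"translation":[[0,0,0],[0,0,0],[0,0,0],[0,0,0]],"delta_rot":[[0,0,0],[0,0,0],[0,0,0],[0,0,0]]}' 0 90
python3 - <<'E'
from h import *
for n in("scene","top"):
    p,d=grab_frame(n); cv2.imwrite(f"pics/{n}6.png",p[:,:,::-1])
    try: measure(n,p,d,"S",(.54,.0102),.1)
    except Exception as e: print(n,e)
o=get_obs();r=o["orientation"];print(o["tcp_pos"],2*np.degrees(np.arctan2(r[1],r[0]))-90,o["moment"])
E
```

```text
clock: 14.05
tcp_pos: [0.4779, -0.0666, 0.1379]
orientation: [-2.835, -1.352, 0.002]
contact_force: [-0.4, 1.6, -1.6]
grip_width: 0.0142
gripper_force: 87.8
clock: 14.55
tcp_pos: [0.4784, -0.0654, 0.1386]
orientation: [-2.835, -1.354, -0.0]
contact_force: [-0.1, -0.2, -1.3]
grip_width: 0.0146
gripper_force: 87.8
scene S c [0.5418 0.0117] n 170 res 0.0051 ang -127.1 nh 142 tip 0.105 zh 0.1614
top S c [0.5411 0.0105] n 164 res 0.0052 ang -130.0 nh 45 tip 0.067 zh 0.1623
[ 0.47837272 -0.06560839  0.13858061] -38.96044664858188 [-0.09510237  0.07072602 -0.00189125]
```

View pics/scene6.png

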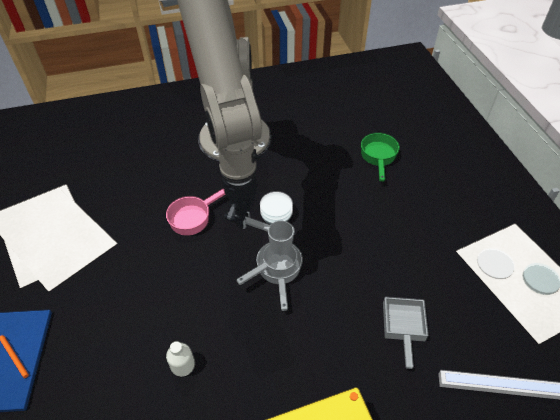

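The small pan at (281,235) is held upright over the stack, within 2 mm of centre. I'll lower it and release.

```bash
python3 -m pendant '{"translation":[[-0.06,-0.03,-0.4],[-0.06,-0.03,-1],[-0.06,-0.03,-1.7],[-0.06,-0.03,-2.3],[-0.06,-0.03,-2.8],[-0.06,-0.03,-3.2],[-0.06,-0.03,-3.5],[-0.06,-0.03,-3.65],[-0.06,-0.03,-3.65],[-0.06,-0.03,-3.65]],"delta_rot":[[0,0,0],[0,0,0],[0,0,0],[0,0,0],[0,0,0],[0,0,0],[0,0,0],[0,0,0],[0,0,0],[0,0,0]]}' 0 90
python3 -m pendant '{"translation":[[0,0,0],[0,0,0],[0,0,0],[0,0,0],[0,0,0]],"delta_rot":[[0,0,0],[0,0,0],[0,0,0],[0,0,0],[0,0,0]]}' 0.6 90
python3 -m pendant '{"translation":[[0,0,0.5],[0,0,1.5],[0,0,3],[0,0,4.5],[-0.5,-1,5],[-0.5,-3,5],[-0.5,-5,5],[-0.5,-5,5],[-0.5,-5,5]],"delta_rot":[[0,0,0],[0,0,0],[0,0,0],[0,0,0],[0,0,0],[0,0,0],[0,0,0],[0,0,0],[0,0,0]]}' - 90
python3 - <<'E'
from h import *
for n in("scene","top"):
    p,d=grab_frame(n); cv2.imwrite(f"pics/{n}7.png",p[:,:,::-1])
    for k,b in(("S",.008),("M",.004),("L",0)): 
        try: measure(n,p,d,k,(.54,.0102),b)
        except Exception as e: print(n,e)
    cv2.imwrite(f"pics/{n}7c.png",cv2.resize(p[180:330,200:400] if n=="scene" else p[100:250,200:400],None,fx=4,fy=4)[:,:,::-1])
E
```

```text
clock: 15.9
tcp_pos: [0.4772, -0.0665, 0.0476]
orientation: [2.835, 1.353, 0.001]
contact_force: [-1.1, -0.5, -1.1]
grip_width: 0.0146
gripper_force: 87.9
clock: 16.52
tcp_pos: [0.4769, -0.0666, 0.0473]
orientation: [2.835, 1.353, -0.0]
contact_force: [0.1, 0.1, 0.3]
grip_width: 0.0515
gripper_force: 0.0
clock: 17.65
tcp_pos: [0.4644, -0.191, 0.1728]
orientation: [-2.835, -1.353, -0.001]
contact_force: [-0.4, -0.5, 0.9]
grip_width: 0.0511
gripper_force: 0.0
scene S c [0.5405 0.011 ] n 169 res 0.0043 ang -128.0 nh 177 tip 0.126 zh 0.0697
scene M c [0.5399 0.0095] n 300 res 0.0084 ang -70.0 nh 179 tip 0.126 zh 0.0521
scene L c [0.5381 0.0106] n 377 res 0.0122 ang -6.8 nh 236 tip 0.144 zh 0.033
top S c [0.5401 0.0098] n 137 res 0.0045 ang -128.8 nh 170 tip 0.126 zh 0.0715
top M c [0.5388 0.009 ] n 190 res 0.006 ang -69.3 nh 143 tip 0.128 zh 0.0543
top L c [0.5376 0.0098] n 263 res 0.009 ang -9.8 nh 134 tip 0.144 zh 0.0348
```

View pics/scene7c.png

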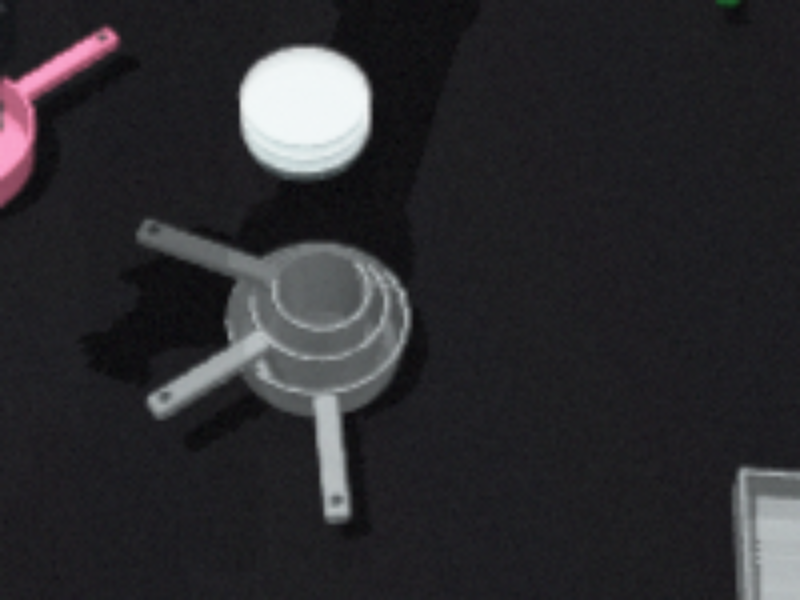

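View pics/top7c.png

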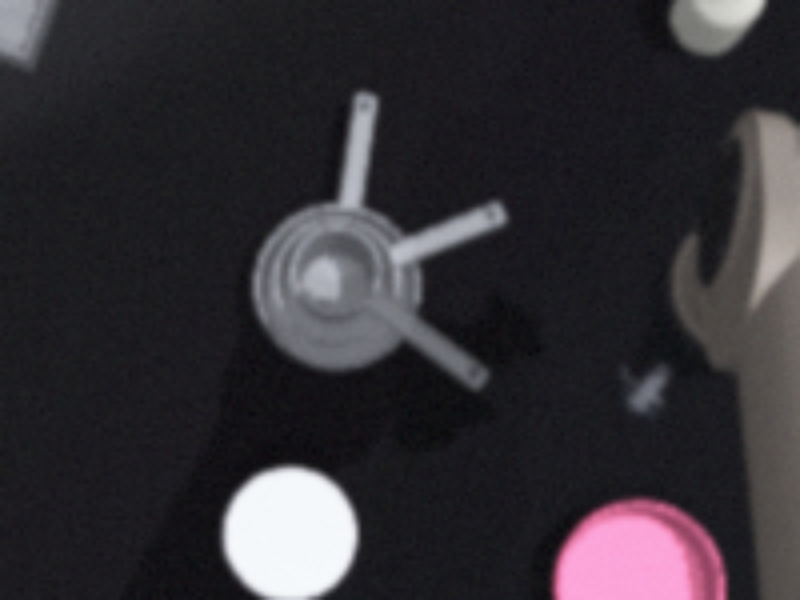

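Both crops show the three pans nested concentrically and level. The handles point to about -9°, -69° and -129°, none lies over another, and the robot is clear.

```bash
python3 -c "from bench import *; print(hand_in())"
```

```text
the job is handed in; nothing more can be done
None
```

The three pans are nested flat, with the large one left where it stood and the handles fanned about 60° apart; the job is handed in at about 18 s on the clock.

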